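Tip the blue mill ball out of the twin-bay tray

TASK

Take the grey twin-bay tray by its orange handle and tip it so that the blue mill ball rolls out of its bay into the terracotta bowl, while the white ball stays in the other bay. Then stand the tray upright on the table again and let go. Do not touch the balls with the gripper, and leave the bowl where it stands.

Things in the scene. Friction and masses are not known exactly. Their poses are not given: they have to be found in the camera images.
- tray: Grey tray (sizes in mm), 0.3 kg, 220 long (x) by 90 (y), walls 45 high; origin: centre of underside, z up, x roughly along world y. Divider at x = 0, a bay each side: floor 5 up, then from |x| = 60 a 30 degree ramp to an open lip at |x| = 110, 34 up. Orange handle on the divider: upright plate 14 thick (x), 32 wide (y), 45 to 110 up; pinch its thickness from above at 95 up.
- blue_ball: Blue ceramic ball, 36 mm diameter, 60 g, alone in either bay (varies); origin at its centre. Level, it stays in; with its end of the tray slowly lowered past 30 degrees (60 is sure) it rolls out over the lip. Turned about the grip point (95 mm up, at least 240 mm over the table to clear the bowl), it lands 70 to 110 mm beyond that point towards the lowered end.
- white_ball: White ceramic ball, 36 mm diameter, 60 g, alone in the other bay; origin at its centre. When the blue ball's end is lowered it rolls against the divider and stays, up to about 80 degrees. Ball tops are 41 mm above the tray's underside.
- bowl: Terracotta (orange-brown) round open bowl, 160 mm across the rim, 65 mm high, wall 5 mm, 0.5 kg, loose on the table; origin at the centre of its underside. It stands left or right, nearer the robot than the tray; a green bowl of the same shape, not to be used, stands on the other side.

How it is judged (in metres and radians):
On the way, in this order (a step that is already met when the one before it is completed fails the run):
1. the tray is held off the table and tipped by more than 25 degrees (angle between tray's own z axis and vertical above 0.44 rad and height (world z) of tray above 0.04 m), for 0.05 s.
2. the blue ball lies in the terracotta bowl and the white ball is still in the tray (horizontal distance between blue_ball and bowl below 0.065 m and z of blue_ball in the frame of bowl between 0 and 0.06 m and distance between white_ball and tray below 0.13 m), for 0.2 s.
At the end, for the whole second after the job is handed in: The blue ball lies in the terracotta bowl (centre within 65 mm of its axis, under 60 mm above its foot), the bowl is upright within 10 degrees, the white ball lies in the tray, and the tray stands at rest on the table (within 10 mm), upright within 10 degrees (horizontal distance between blue_ball and bowl below 0.065 m and z of blue_ball in the frame of bowl between 0 and 0.06 m and x of white_ball in the frame of tray between -0.11 and 0.11 m and y of white_ball in the frame of tray between -0.045 and 0.045 m and z of white_ball in the frame of tray between 0 and 0.06 m and angle between each of tray, bowl's own z axis and vertical below 0.17 rad and height (world z) of tray between -0.01 and 0.012 m and linear speed of tray below 0.05 m/s); the robot touches nothing.
It fails at once if the white ball leaves the tray (its centre more than 130 mm from the tray's origin) (distance between white_ball and tray above 0.13 m).
It fails at once if the gripper's fingers touch a ball (more than 1 N) (contact force between the fingers and blue_ball above 1 N or contact force between the fingers and white_ball above 1 N).
It fails at once if the terracotta bowl is shifted by more than 40 mm (distance of bowl from where it was at the start of the episode above 0.04 m).
It also fails if it takes over 58 s, if anything falls off the work surface, if the arm or the gripper's body presses on something with over 40 N, if the wrist force passes 120 N, or if a joint passes its speed limit or range.

ROBOT

A 7-joint arm with a two-finger parallel gripper is mounted at the origin on the work surface. World frame = base frame: x ahead of the robot, y to its left, z up, the work surface at z = 0. Lengths are in m, angles in degrees, forces in N, time in s.
With the tool pointing down it reaches from about 0.4 to 0.85 m from the base axis. Payload 10.4 kg.
Tool frame: the origin (TCP) lies on the centre line of the jaws, within the pads' length; the fingertips stand 22 mm ahead of it and the grasp point (between the pads) lies 3 mm ahead of it; z points along the fingers, y is the line along which they close (so a half turn about z gives the same grasp; the last joint's range is limited). The gripper opens to 87 mm and grips with 3 to 60 N. Pads are 19 mm wide; open, the fingers measure 117 mm over their backs; the gripper's body (75 mm by 190 mm) begins 51 mm behind the grasp point.
Start: joints at [-75.321, 19.034, -3.707, 83.658, 1.238, 77.344, -5.071], TCP at [0.172, 0.601, 0.245] pointing down, gripper open.
Joint ranges: [-148.97, 148.97], [-28.65, 121.19], [-84.17, 76.75], [9.2, 138.47], [-72.65, 252.65], [3.7, 117.97], [-149.18, 149.18]. Speed limits (degrees/s): [127.2, 127.2, 159.86, 159.86, 180, 180, 180].

INTERFACE

Orientations are given as [roll, pitch, yaw] about the fixed x, y, z axes, in that order (R = Rz(yaw) Ry(pitch) Rx(roll)).
In Python, from plant import manip, ticket, snapshot gives the robot as it stands (manip), with the cameras as plain functions and the job (ticket).
- The arm moves only by the shell command python3 steer.py 'ROWS'. ROWS is a JSON object with one list for each field, all of the same length, 1 to 10, a row being the entries at one place: tx, ty, tz (the shift in m), ax, ay, az (a rotation vector in degrees), jaw (the finger opening in m); each row is the pose to reach, as a shift and turn from the pose commanded when the command began, along the tool's axes at that moment; what a row does not reach only later rows make up. A row lasts 1/12 s, in which the tool goes at most 0.0417 m and 7.16 degrees, less where a joint would pass 70% of its speed; a pose out of reach is approached as far as the arm can. The fingers move at their own pace and stop on an object; the grip force is fixed at half the most. Time passes only in rows, so rows that do not move let the fingers close. It prints the time, the measured TCP pose, the force, the opening and the grip force at its end. Input that does not fit is refused with a message, and nothing moves.
- manip.get_obs(): the state, without advancing time (a new reading comes with each control period).
- snapshot(name): name is "scene" or "top"; returns a dict with "img" (400x640x3 uint8, blue, green, red), "mtx" (3x3 intrinsics, pixels), "R" (3x3) and "t" (3): a world point X has camera coordinates R X + t. Camera axes: x right, y down, z forward; pixel columns grow to the right and rows downward; lengths in m; the calibration is good to about 2 mm. A picture is of the moment at which its call begins. There is no depth.
- ticket.close_job(): hands the job in; it is judged then, once.
The state is a dict: "t": time; "q": joint angles; "joint_vel": joint speeds; "joint_efforts": joint torques, N m; "tool_pos": TCP position; "orientation": TCP orientation; "force": force on the tool from outside, world axes, zero at the start; "torque": the same for the moment, N m; "width": finger opening in m; "grasp_force": force on a finger pad.
Only numpy, scipy, OpenCV 4.12 (cv2) and the standard library are available. Lean on these libraries where they do the work, as an engineer would, in place of code of your own. Each camera call takes 0.05 s, during which the arm holds its last target. There are 200 camera calls.

## Working session

There is one attempt and no reset: what is moved stays moved. The work goes in short steps, Python scripts to look and compute and a shell command to move; the robot and the scene stay as the last step left them, time stands still between calls to the robot, and variables do not carry over. Pictures are saved under pics/ and viewed, at most 13 in all, crops included, and the job is handed in when it is done.

```bash
ls; mkdir -p pics
python3 - <<'E'
from plant import manip, ticket, snapshot
import cv2
o=manip.get_obs();print({k:o[k] for k in("t","tool_pos","orientation","width","force")})
for n in("scene","top"):
    s=snapshot(n);cv2.imwrite(f"pics/{n}0.png",s["img"]);print(s["mtx"],s["R"],s["t"])
E
```

```text
pics
plant.py
steer.py
{'t': 0.0, 'tool_pos': array([0.17187777, 0.60053818, 0.24374482]), 'orientation': array([-1.79918654e+02,  1.68013439e-03,  1.64028841e+02]), 'width': 0.08663191083740077, 'force': array([-0.13040323,  0.11560133,  0.13372333])}
[[365.52060514   0.         321.23252758]
 [  0.         365.52060514 204.28756479]
 [  0.           0.           1.        ]] [[ 0.00257151  0.99991233 -0.01298922]
 [ 0.55358836 -0.01224076 -0.83270048]
 [-0.83278648 -0.00504939 -0.5535713 ]] [-4.31644475e-04 -2.60209338e-01  1.17980373e+00]
[[479.56576059   0.         319.71375488]
 [  0.         479.56576059 198.92018817]
 [  0.           0.           1.        ]] [[-0.00837027 -0.99977894  0.0192877 ]
 [-0.99497779  0.00640298 -0.09989095]
 [ 0.09974537 -0.02002694 -0.99481143]] [-0.02322607  0.54779798  0.95638545]
```

View pics/scene0.png

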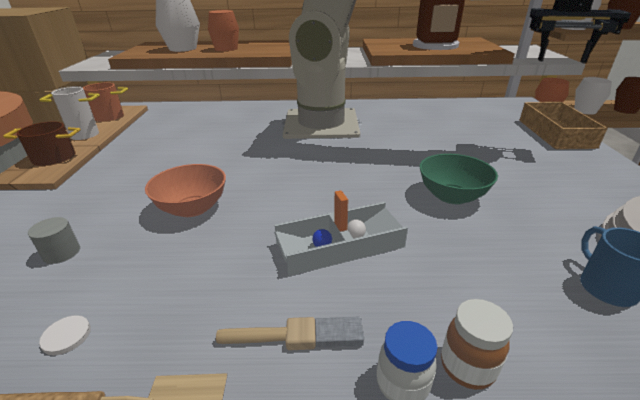

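View pics/top0.png

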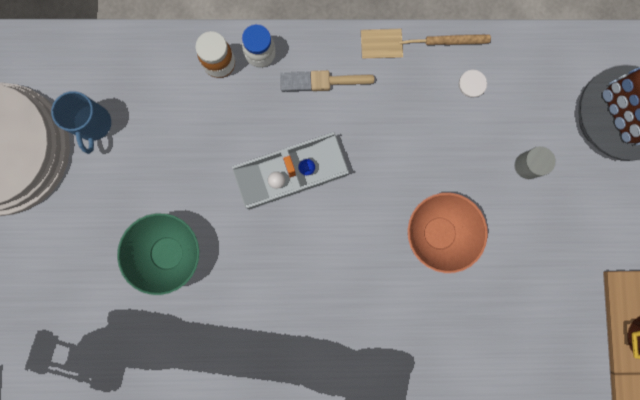

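The scene view shows the terracotta bowl at about (187,190), the tray centred near (341,235), the handle top at (341,194), the blue ball at (321,238) and the white ball at (357,228). In the top view they are at: bowl (448,232), handle (289,164), blue (307,167), white (278,180). The blue ball's end points to -y, where the terracotta bowl stands.

```bash
cat > h.py <<'E'
import numpy as np,cv2
from plant import manip, ticket, snapshot
def P(s): return s["mtx"]@np.c_[s["R"],s["t"]]
def tri(a,b,pa,pb):
    X=cv2.triangulatePoints(P(a),P(b),np.float64(pa).reshape(2,1),np.float64(pb).reshape(2,1));return (X[:3]/X[3]).ravel()
def onz(s,p,z):
    d=s["R"].T@np.linalg.solve(s["mtx"],[p[0],p[1],1]);c=-s["R"].T@s["t"];return c+d*(z-c[2])/d[2]
def proj(s,X):
    p=P(s)@np.r_[X,1];return p[:2]/p[2]
E
python3 - <<'E'
from h import *
a,b=snapshot("scene"),snapshot("top")
def crop(s,x,y,w,h):
    return cv2.resize(s["img"][y:y+h,x:x+w],None,fx=5,fy=5,interpolation=cv2.INTER_CUBIC)
cv2.imwrite("pics/c1.png",crop(a,268,180,150,95));cv2.imwrite("pics/c2.png",crop(b,225,125,135,90))
# bowl from rim ellipse
for n,s,(x,y,w,h) in(("scene",a,(130,155,115,70)),("top",b,(395,180,105,105))):
    hsv=cv2.cvtColor(s["img"],cv2.COLOR_BGR2HSV);m=cv2.inRange(hsv,(0,90,40),(14,255,255))[y:y+h,x:x+w]
    c=max(cv2.findContours(m,0,1)[0],key=cv2.contourArea);e=cv2.fitEllipse(c);print(n,np.add(e[0],(x,y)),e[1],cv2.boundingRect(c))
    p=np.add(e[0],(x,y)); print(onz(s,p,.065),onz(s,p,.06))
for n,g in(("blue",((321,238),(307,167))),("white",((357,228),(278,180)))): print(n,tri(a,b,*g))
E
```

```text
scene [186.36147308 189.01077652] (50.4248161315918, 78.56398010253906) (15, 9, 80, 53)
[ 0.50735811 -0.266697    0.065     ] [ 0.49902238 -0.27033033  0.06      ]
top [447.31563568 232.30582809] (78.04491424560547, 79.59207153320312) (13, 13, 80, 80)
[ 0.47614858 -0.27740216  0.065     ] [ 0.47629031 -0.27883498  0.06      ]
blue [ 0.61468607 -0.00144806  0.02364903]
white [0.58788505 0.0609821  0.02452499]
```

View pics/c1.png

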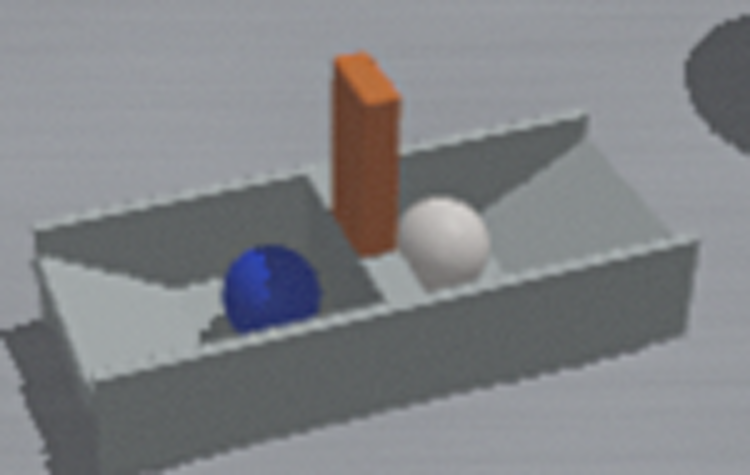

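View pics/c2.png

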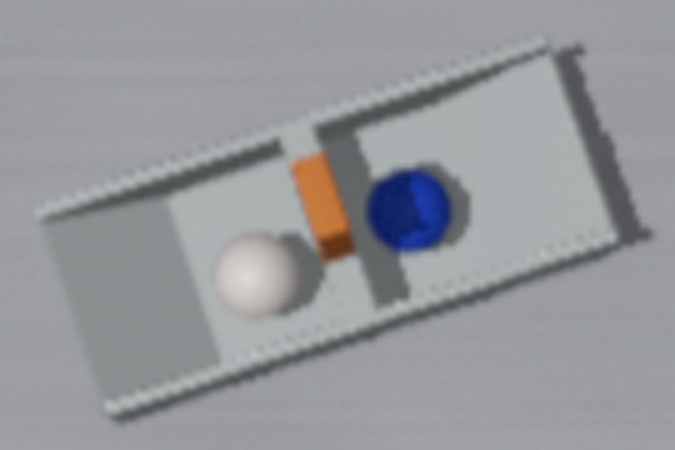

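The scene crop shows the handle's top face with corners (335,60), (366,55), (400,98), (370,104), and the tray wall corners at (36,230), (93,380), (697,240), (585,117). In the top crop the handle face is centred near (322,197), with wall corners at (40,215), (545,40), (615,240), (110,405).

Run:
```python
from h import *
a,b=snapshot("scene"),snapshot("top")
A=lambda p:np.add((268,180),(np.array(p)+.5)/5-.5); B=lambda p:np.add((225,125),(np.array(p)+.5)/5-.5)
print("handle",tri(a,b,A((368,79)),B((322,197))))
T=np.array([tri(a,b,A(p),B(q)) for p,q in(((697,240),(40,215)),((93,380),(545,40)),((36,230),(615,240)),((585,117),(110,405)))])
print(T.round(4),T.mean(0)); 
d=(T[0]-T[1]+T[3]-T[2])/2;print("long",d,np.linalg.norm(d),"yaw",np.degrees(np.arctan2(d[1],d[0])),"short",T[1]-T[2],T[0]-T[3])
q=(T[1]-T[2]+T[0]-T[3])/2;print(np.linalg.norm(q),np.degrees(np.arctan2(q[1],q[0])))
for n,s in(("top",b),("scene",a)):   # bowl: fit center from rim bbox prediction
  for c in((.476,-.277),(.48,-.272)):
    r=np.array([proj(s,[c[0]+.08*np.cos(t),c[1]+.08*np.sin(t),.065]) for t in np.linspace(0,6.28,100)]);print(n,c,r.min(0),r.max(0))
```

```text
handle [0.60644073 0.03267572 0.10809722]
[[ 0.6113  0.1499  0.042 ]
 [ 0.6825 -0.0568  0.043 ]
 [ 0.5997 -0.0842  0.0414]
 [ 0.5336  0.1211  0.0433]] [0.60677997 0.0325129  0.04243021]
long [-0.06868454  0.20602466  0.00049484] 0.21717267616430724 yaw 108.43736448061826 short [0.0827722  0.02744072 0.00157095] [ 0.07765237  0.02875761 -0.00132877]
0.08499169265570727 19.305865524106753
top (0.476, -0.277) [406.65811022 192.03554658] [487.45610794 273.40722768]
top (0.48, -0.272) [404.07360937 190.05112485] [484.85338877 271.36294089]
scene (0.476, -0.277) [144.03095969 163.16637852] [225.89192874 202.60184466]
scene (0.48, -0.272) [145.74296807 163.96561213] [227.88389577 203.75287723]
```

```bash
cat >> h.py <<'E'
from scipy.spatial.transform import Rotation as Ro
def go(pos,rpy):
    o=manip.get_obs();R=Ro.from_euler("xyz",o["orientation"],degrees=True)
    G=Ro.from_euler("xyz",rpy,degrees=True)
    print("t",o["t"],"at",o["tool_pos"].round(4),o["orientation"].round(2),"q",np.round(o["q"],1),"w",o["width"],"F",o["force"].round(1),o["grasp_force"])
    print("shift",R.inv().apply(np.array(pos)-o["tool_pos"]).round(4),"rotvec",(R.inv()*G).as_rotvec(degrees=True).round(2))
E
python3 steer.py '{"tx": [-0.2873, -0.2873, -0.2873, -0.2873, -0.2873, -0.2873, -0.2873, -0.2873, -0.2873, -0.2873], "ty": [-0.2132, -0.2132, -0.2132, -0.2132, -0.2132, -0.2132, -0.2132, -0.2132, -0.2132, -0.2132], "tz": [0.02, 0.02, 0.02, 0.02, 0.02, 0.02, 0.02, 0.02, 0.02, 0.02], "ax": [0, 0, 0, 0, 0, 0, 0, 0, 0, 0], "ay": [0, 0, 0, 0, 0, 0, 0, 0, 0, 0], "az": [-17, -17, -17, -17, -17, -17, -17, -17, -17, -17], "jaw": [0.087, 0.087, 0.087, 0.087, 0.087, 0.087, 0.087, 0.087, 0.087, 0.087]}'
python3 -c "
from h import *
go([.607,.0325,.2],[180,0,198.7])"
```

```text
t: 1.13
tool_pos: [0.3933, 0.3114, 0.2246]
orientation: [-179.9, 0.1, -179.5]
force: [-0.9, 0.2, -0.2]
width: 0.0871
grasp_force: 0.0
t 1.1333 at [0.3933 0.3114 0.2246] [-1.7993e+02  7.0000e-02 -1.7946e+02] q [-50.7   4.    7.4 104.   -0.4  72.   47.3] w 0.08706745715768202 F [-0.9  0.2 -0.2] 0.0
shift [-0.211  -0.2808  0.0252] rotvec [ -0.08   0.05 -18.16]
```

```bash
python3 steer.py '{"tx": [-0.211, -0.211, -0.211, -0.211, -0.211, -0.211, -0.211, -0.211, -0.211, -0.211], "ty": [-0.2808, -0.2808, -0.2808, -0.2808, -0.2808, -0.2808, -0.2808, -0.2808, -0.2808, -0.2808], "tz": [0.025, 0.025, 0.025, 0.025, 0.025, 0.025, 0.025, 0.025, 0.025, 0.025], "ax": [0, 0, 0, 0, 0, 0, 0, 0, 0, 0], "ay": [0, 0, 0, 0, 0, 0, 0, 0, 0, 0], "az": [-18.16, -18.16, -18.16, -18.16, -18.16, -18.16, -18.16, -18.16, -18.16, -18.16], "jaw": [0.087, 0.087, 0.087, 0.087, 0.087, 0.087, 0.087, 0.087, 0.087, 0.087]}'
python3 -c "
from h import *
go([.607,.0325,.2],[180,0,198.7])"
```

```text
t: 1.97
tool_pos: [0.6077, 0.0331, 0.1988]
orientation: [-179.8, -0.0, -161.2]
force: [-0.5, -0.2, -1.2]
width: 0.0873
grasp_force: 0.0
t 1.9667 at [0.6077 0.0331 0.1988] [-1.7980e+02 -4.0000e-02 -1.6124e+02] q [-25.5  19.1  22.4  91.   -7.3  71.4 106.9] w 0.0872955177002754 F [-0.5 -0.2 -1.2] 0.0
shift [ 0.0009 -0.0004 -0.0012] rotvec [-0.2  -0.04  0.06]
```

```bash
python3 steer.py '{"tx": [0.0005, 0.0005, 0.0005, 0.0005, 0.0005, 0.0005], "ty": [0, 0, 0, 0, 0, 0], "tz": [0.03, 0.06, 0.085, 0.101, 0.101, 0.101], "ax": [0, 0, 0, 0, 0, 0], "ay": [0, 0, 0, 0, 0, 0], "az": [0, 0, 0, 0, 0, 0], "jaw": [0.087, 0.087, 0.087, 0.087, 0.087, 0.087]}'
python3 - <<'E'
from h import *
go([.607,.0325,.098],[180,0,198.7])
a,b=snapshot("scene"),snapshot("top")
c=[cv2.resize(s["img"][y:y+110,x:x+150],None,fx=4,fy=4) for s,x,y in((a,268,160),(b,220,115))]
cv2.imwrite("pics/g.png",cv2.resize(np.hstack(c),(800,293)))
E
```

```text
t: 2.47
tool_pos: [0.6047, 0.0403, 0.0982]
orientation: [180.0, -0.1, -160.8]
force: [-0.1, -0.6, 1.0]
width: 0.0871
grasp_force: 0.0
t 2.4667 at [0.6047 0.0403 0.0982] [ 1.7998e+02 -8.0000e-02 -1.6079e+02] q [-24.8  24.3  20.8  97.1  -9.7  60.5 108.4] w 0.08705261993713849 F [-0.1 -0.6  1. ] 0.0
shift [ 0.0004 -0.0081  0.0002] rotvec [ 0.02 -0.08  0.51]
```

View pics/g.png

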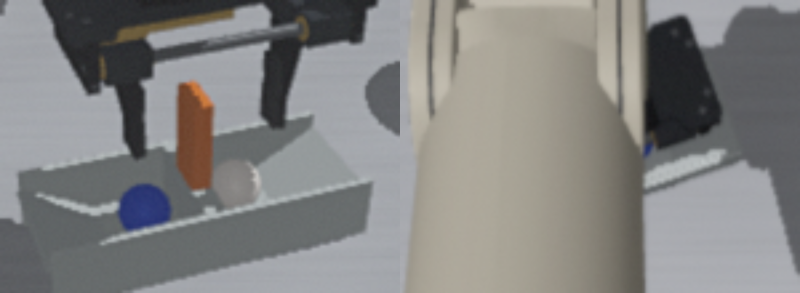

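The picture shows the fingers straddling the handle and clear of both balls: left finger at (135,130), handle at (193,135), right finger at (278,100). The gripper sits about 8 mm too far to +y, so I correct that and then close.

```bash
python3 steer.py '{"tx": [0, 0, 0, 0], "ty": [-0.004, -0.008, -0.008, -0.008], "tz": [0, 0, 0, 0], "ax": [0, 0, 0, 0], "ay": [0, 0, 0, 0], "az": [0.5, 0.5, 0.5, 0.5], "jaw": [0.087, 0.087, 0.087, 0.087]}'
python3 -c "
from h import *
go([.607,.0325,.098],[180,0,198.7])"
```

```text
t: 2.9
tool_pos: [0.608, 0.0316, 0.0991]
orientation: [-180.0, 0.0, -161.4]
force: [0.6, 0.2, 0.0]
width: 0.0871
grasp_force: 0.0
t 2.9 at [0.608  0.0316 0.0991] [-1.7999e+02  5.0000e-02 -1.6137e+02] q [-24.1  24.6  21.1  96.7  -9.9  60.5 108.8] w 0.08706377791421491 F [0.6 0.2 0. ] 0.0
shift [0.0007 0.0011 0.0011] rotvec [-0.01  0.05 -0.07]
```

Within about 1 mm. Close, then lift slowly.

```bash
python3 steer.py '{"tx": [0, 0, 0, 0, 0, 0, 0, 0, 0], "ty": [0, 0, 0, 0, 0, 0, 0, 0, 0], "tz": [0.001, 0.001, 0.001, 0.001, 0.001, 0.001, 0.001, 0.001, 0.001], "ax": [0, 0, 0, 0, 0, 0, 0, 0, 0], "ay": [0, 0, 0, 0, 0, 0, 0, 0, 0], "az": [0, 0, 0, 0, 0, 0, 0, 0, 0], "jaw": [0, 0, 0, 0, 0, 0, 0, 0, 0]}'
python3 -c "
from h import *
go([.607,.0325,.098],[180,0,198.7])"
python3 steer.py '{"tx": [0, 0, 0, 0, 0, 0, 0, 0, 0, 0], "ty": [0, 0, 0, 0, 0, 0, 0, 0, 0, 0], "tz": [-0.005, -0.015, -0.03, -0.05, -0.07, -0.09, -0.11, -0.125, -0.135, -0.14], "ax": [0, 0, 0, 0, 0, 0, 0, 0, 0, 0], "ay": [0, 0, 0, 0, 0, 0, 0, 0, 0, 0], "az": [0, 0, 0, 0, 0, 0, 0, 0, 0, 0], "jaw": [0, 0, 0, 0, 0, 0, 0, 0, 0, 0]}'
python3 -c "
from h import *
go([.607,.0325,.35],[180,0,198.7])"
```

```text
t: 3.65
tool_pos: [0.6077, 0.0322, 0.0975]
orientation: [180.0, 0.0, -161.3]
force: [0.2, 0.1, -0.1]
width: 0.0351
grasp_force: 0.0
t 3.65 at [0.6077 0.0322 0.0975] [ 180.      0.   -161.32] q [-24.1  24.7  21.1  96.8  -9.9  60.4 108.8] w 0.035073942416563385 F [ 0.2  0.1 -0.1] 0.0
shift [ 0.0005  0.0005 -0.0005] rotvec [ 0.    0.   -0.02]
t: 4.48
tool_pos: [0.608, 0.0321, 0.2393]
orientation: [-180.0, 0.1, -161.3]
force: [-0.6, 0.0, -4.2]
width: 0.0116
grasp_force: 30.0
t 4.4833 at [0.608  0.0321 0.2393] [-1.7999e+02  1.0000e-01 -1.6132e+02] q [-25.6  17.5  22.8  88.   -6.9  75.8 106.6] w 0.011567462612194936 F [-0.6  0.  -4.2] 29.997608363628387
shift [ 0.0006  0.0007 -0.1107] rotvec [-0.01  0.1  -0.02]
```

Run:
```python
from h import *
a=snapshot("scene")
cv2.imwrite("pics/l.png",cv2.resize(a["img"][80:280,220:470],None,fx=3,fy=3))
```

```text
(no output)
```

View pics/l.png

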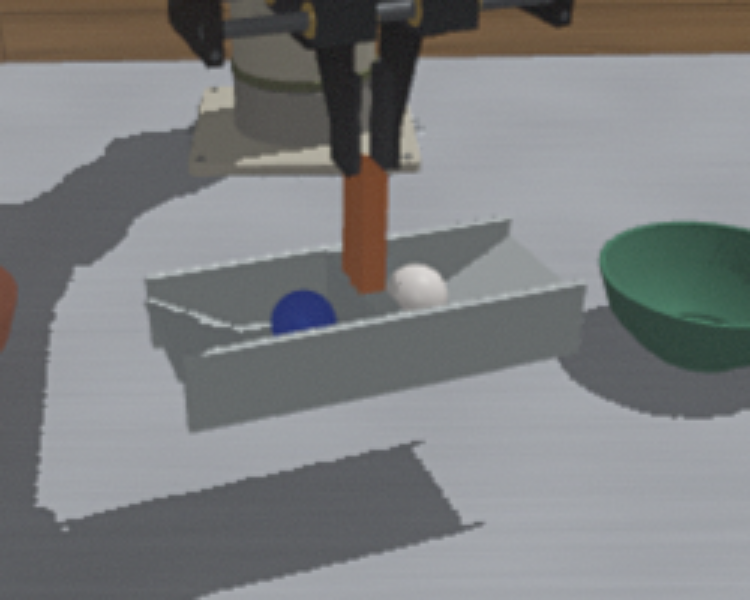

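The picture shows the fingertips holding only the top few mm of the handle: tips at (345,170) and (385,165), handle top at about (365,157). I lifted before the fingers had closed. I'll measure how high the tray hangs, set it down and grasp again.

Run:
```python
from h import *
from scipy.optimize import brentq
a=snapshot("scene")
for xy,p in(((.6825,-.0568),(205,350)),((.6113,.1499),(583,287))):
    q=np.array(p)/3+(220,80)
    print(brentq(lambda z:proj(a,[*xy,z])[1]-q[1],0,.4), brentq(lambda z:proj(a,[*xy,z])[1]-q[1],0,.4)-.0425,proj(a,[*xy,.15]),q)
```

```text
0.15524441466949232 0.11274441466949231 [281.53314936 199.72781669] [288.33333333 196.66666667]
0.14705129835496003 0.10455129835496002 [414.07406929 174.05793261] [414.33333333 175.66666667]
```

```bash
python3 steer.py '{"tx": [0, 0, 0, 0, 0, 0, 0, 0, 0, 0], "ty": [0, 0, 0, 0, 0, 0, 0, 0, 0, 0], "tz": [0.003, 0.01, 0.02, 0.035, 0.05, 0.065, 0.08, 0.09, 0.096, 0.098], "ax": [0, 0, 0, 0, 0, 0, 0, 0, 0, 0], "ay": [0, 0, 0, 0, 0, 0, 0, 0, 0, 0], "az": [0, 0, 0, 0, 0, 0, 0, 0, 0, 0], "jaw": [0, 0, 0, 0, 0, 0, 0, 0, 0, 0]}'
python3 steer.py '{"tx": [0, 0, 0], "ty": [0, 0, 0], "tz": [0.002, 0.004, 0.004], "ax": [0, 0, 0], "ay": [0, 0, 0], "az": [0, 0, 0], "jaw": [0, 0, 0]}'
```

```text
t: 5.42
tool_pos: [0.6069, 0.0321, 0.1378]
orientation: [180.0, -0.1, -161.3]
force: [-0.6, -0.2, -3.4]
width: 0.0114
grasp_force: 30.0
t: 5.67
tool_pos: [0.6079, 0.0322, 0.1358]
orientation: [-180.0, 0.0, -161.3]
force: [1.0, 0.0, -4.6]
width: 0.011
grasp_force: 30.0
```

```bash
python3 steer.py '{"tx": [0, 0, 0], "ty": [0, 0, 0], "tz": [0.0015, 0.003, 0.003], "ax": [0, 0, 0], "ay": [0, 0, 0], "az": [0, 0, 0], "jaw": [0, 0, 0]}' | grep -E "pos|force"
python3 steer.py '{"tx": [0, 0, 0], "ty": [0, 0, 0], "tz": [0.0015, 0.0015, 0.0015], "ax": [0, 0, 0], "ay": [0, 0, 0], "az": [0, 0, 0], "jaw": [0, 0, 0]}'| grep -E "pos|force"
```

```text
tool_pos: [0.6077, 0.0322, 0.1325]
force: [0.1, -0.0, -3.8]
grasp_force: 30.0
tool_pos: [0.6079, 0.0322, 0.1312]
force: [0.8, -0.5, -2.6]
grasp_force: 30.0
```

```bash
python3 steer.py '{"tx": [0, 0, 0], "ty": [0, 0, 0], "tz": [0.0015, 0.0015, 0.0015], "ax": [0, 0, 0], "ay": [0, 0, 0], "az": [0, 0, 0], "jaw": [0, 0, 0]}'| grep -E "pos|force"
python3 steer.py '{"tx": [0, 0, 0], "ty": [0, 0, 0], "tz": [0.0015, 0.0015, 0.0015], "ax": [0, 0, 0], "ay": [0, 0, 0], "az": [0, 0, 0], "jaw": [0, 0, 0]}'| grep -E "pos|force"
```

```text
tool_pos: [0.608, 0.0322, 0.131]
force: [-3.9, -0.6, 8.5]
grasp_force: 30.0
tool_pos: [0.6082, 0.0322, 0.1308]
force: [-8.7, 0.2, 20.7]
grasp_force: 30.0
```

Now it stands on the table. I release, go down to TCP z 0.098, and allow enough time to close this time.

```bash
python3 steer.py '{"tx": [0, 0, 0, 0, 0, 0, 0, 0, 0], "ty": [0, 0, 0, 0, 0, 0, 0, 0, 0], "tz": [-0.003, -0.003, -0.003, -0.003, -0.003, -0.003, -0.003, -0.003, -0.003], "ax": [0, 0, 0, 0, 0, 0, 0, 0, 0], "ay": [0, 0, 0, 0, 0, 0, 0, 0, 0], "az": [0, 0, 0, 0, 0, 0, 0, 0, 0], "jaw": [0, 0.06, 0.06, 0.06, 0.06, 0.06, 0.06, 0.06, 0.06]}'
python3 - <<'E'
from h import *
go([.607,.0325,.098],[180,0,198.7])
a=snapshot("scene")
cv2.imwrite("pics/r.png",cv2.resize(a["img"][130:280,250:430],None,fx=4,fy=4))
E
```

```text
t: 7.42
tool_pos: [0.6077, 0.0322, 0.131]
orientation: [180.0, 0.0, -161.3]
force: [-0.5, 0.3, 0.6]
width: 0.0552
grasp_force: 0.0
t 7.4167 at [0.6077 0.0322 0.131 ] [ 180.      0.   -161.31] q [-24.6  22.6  21.6  95.2  -9.1  64.  108.2] w 0.055167844026768796 F [-0.5  0.3  0.6] 0.0
shift [0.0005 0.0005 0.033 ] rotvec [ 0.    0.   -0.01]
```

View pics/r.png

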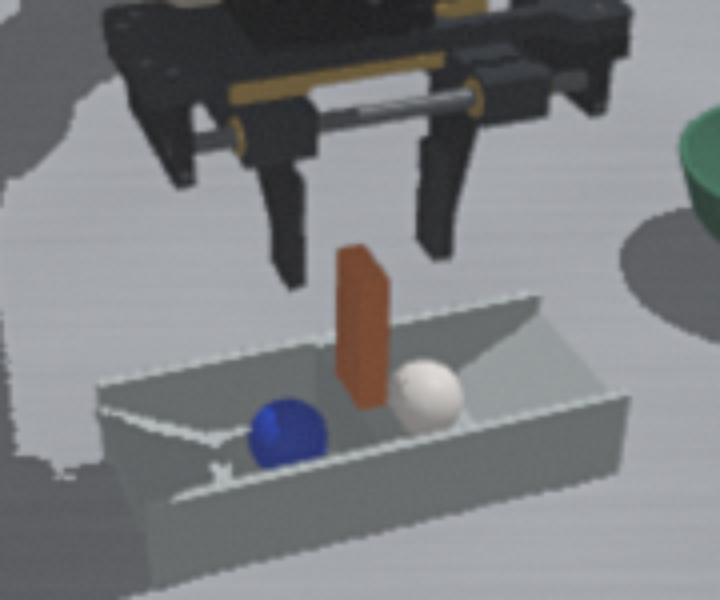

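The tray stands upright with both balls in. The handle (362,325) lies between the fingers, whose tips are at (292,285) and (435,255).

```bash
python3 steer.py '{"tx": [0, 0, 0, 0, 0], "ty": [0, 0, 0, 0, 0], "tz": [0.015, 0.026, 0.034, 0.034, 0.034], "ax": [0, 0, 0, 0, 0], "ay": [0, 0, 0, 0, 0], "az": [0, 0, 0, 0, 0], "jaw": [0.06, 0.06, 0.06, 0.06, 0.06]}'|grep pos
python3 steer.py '{"tx": [0, 0, 0, 0, 0, 0, 0, 0, 0, 0], "ty": [0, 0, 0, 0, 0, 0, 0, 0, 0, 0], "tz": [0, 0, 0, 0, 0, 0, 0, 0, 0, 0], "ax": [0, 0, 0, 0, 0, 0, 0, 0, 0, 0], "ay": [0, 0, 0, 0, 0, 0, 0, 0, 0, 0], "az": [0, 0, 0, 0, 0, 0, 0, 0, 0, 0], "jaw": [0, 0, 0, 0, 0, 0, 0, 0, 0, 0]}'
python3 steer.py '{"tx": [0, 0, 0], "ty": [0, 0, 0], "tz": [0, 0, 0], "ax": [0, 0, 0], "ay": [0, 0, 0], "az": [0, 0, 0], "jaw": [0, 0, 0]}'
```

```text
tool_pos: [0.6074, 0.0321, 0.0965]
t: 8.72
tool_pos: [0.6077, 0.0321, 0.097]
orientation: [180.0, 0.0, -161.3]
force: [-0.2, -0.2, 0.2]
width: 0.014
grasp_force: 30.0
t: 8.97
tool_pos: [0.6077, 0.0321, 0.0971]
orientation: [180.0, 0.0, -161.3]
force: [0.7, -0.5, 1.4]
width: 0.0139
grasp_force: 30.0
```

```bash
python3 steer.py '{"tx": [0, 0, 0, 0, 0, 0, 0, 0, 0, 0], "ty": [0, 0, 0, 0, 0, 0, 0, 0, 0, 0], "tz": [-0.005, -0.015, -0.03, -0.05, -0.07, -0.09, -0.11, -0.13, -0.15, -0.17], "ax": [0, 0, 0, 0, 0, 0, 0, 0, 0, 0], "ay": [0, 0, 0, 0, 0, 0, 0, 0, 0, 0], "az": [0, 0, 0, 0, 0, 0, 0, 0, 0, 0], "jaw": [0, 0, 0, 0, 0, 0, 0, 0, 0, 0]}'
python3 steer.py '{"tx": [0, 0, 0, 0], "ty": [0, 0, 0, 0], "tz": [-0.015, -0.025, -0.03, -0.03], "ax": [0, 0, 0, 0], "ay": [0, 0, 0, 0], "az": [0, 0, 0, 0], "jaw": [0, 0, 0, 0]}'
python3 - <<'E'
from h import *
for f in(1/3,): go([.608-.053*f,.032-.355*f,.30],[180,0,198.7-139*f])
E
```

```text
t: 9.8
tool_pos: [0.6073, 0.0321, 0.2686]
orientation: [180.0, -0.0, -161.3]
force: [0.6, -0.1, -4.7]
width: 0.0137
grasp_force: 30.0
t: 10.13
tool_pos: [0.6078, 0.0321, 0.298]
orientation: [-180.0, 0.1, -161.3]
force: [0.4, -0.0, -4.3]
width: 0.0137
grasp_force: 30.0
t 10.1333 at [0.6078 0.0321 0.298 ] [-1.8000e+02  7.0000e-02 -1.6132e+02] q [-25.8  16.   23.2  82.8  -6.3  82.4 106.1] w 0.013700146296686842 F [ 0.4 -0.  -4.3] 29.999310644343495
shift [ 0.0545 -0.1066 -0.0021] rotvec [3.000e-02 7.000e-02 4.632e+01]
```

```bash
python3 steer.py '{"tx": [0.003, 0.008, 0.015, 0.022, 0.029, 0.036, 0.043, 0.049, 0.053, 0.0545], "ty": [-0.006, -0.016, -0.029, -0.043, -0.057, -0.070, -0.083, -0.095, -0.103, -0.1066], "tz": [0, 0, 0, 0, 0, 0, 0, 0, 0, 0], "ax": [0, 0, 0, 0, 0, 0, 0, 0, 0, 0], "ay": [0, 0, 0, 0, 0, 0, 0, 0, 0, 0], "az": [3, 8, 13, 18, 23, 29, 35, 40, 44, 46], "jaw": [0, 0, 0, 0, 0, 0, 0, 0, 0, 0]}'
python3 - <<'E'
from h import *
f=2/3; go([.608-.053*f,.032-.355*f,.30],[180,0,198.7-139*f])
E
```

```text
t: 10.97
tool_pos: [0.5893, -0.0882, 0.2958]
orientation: [-179.9, -0.1, 152.3]
force: [-0.1, 0.6, -3.8]
width: 0.0137
grasp_force: 30.0
t 10.9667 at [ 0.5893 -0.0882  0.2958] [-1.7992e+02 -8.0000e-02  1.5232e+02] q [-22.4  15.2  32.8  85.3  -8.2  82.   72.9] w 0.01371636830681265 F [-0.1  0.6 -3.8] 29.998948937281966
shift [-0.0394 -0.1109 -0.0041] rotvec [-0.11 -0.05 46.28]
```

```bash
python3 steer.py '{"tx": [-0.002, -0.006, -0.010, -0.015, -0.020, -0.025, -0.030, -0.034, -0.038, -0.0394], "ty": [-0.006, -0.016, -0.029, -0.043, -0.057, -0.070, -0.084, -0.097, -0.107, -0.1109], "tz": [0, 0, 0, 0, 0, 0, 0, 0, 0, -0.002], "ax": [0, 0, 0, 0, 0, 0, 0, 0, 0, 0], "ay": [0, 0, 0, 0, 0, 0, 0, 0, 0, 0], "az": [3, 8, 13, 18, 23, 29, 35, 40, 44, 46], "jaw": [0, 0, 0, 0, 0, 0, 0, 0, 0, 0]}'
python3 - <<'E'
from h import *
f=1; go([.608-.053*f,.032-.355*f,.30],[180,0,198.7-139*f])
E
```

```text
t: 11.8
tool_pos: [0.5731, -0.2047, 0.2975]
orientation: [-179.9, -0.0, 106.3]
force: [0.3, 0.2, -3.6]
width: 0.014
grasp_force: 30.0
t 11.8 at [ 0.5731 -0.2047  0.2975] [-1.7985e+02 -2.0000e-02  1.0631e+02] q [-17.6  18.6  42.6  83.5 -12.4  83.   41.3] w 0.014038357781217415 F [ 0.3  0.2 -3.6] 29.99902762938291
shift [-0.1084 -0.0506 -0.0024] rotvec [-1.500e-01  4.000e-02  4.661e+01]
```

```bash
python3 steer.py '{"tx": [-0.006, -0.016, -0.029, -0.043, -0.057, -0.070, -0.084, -0.096, -0.104, -0.1084], "ty": [-0.003, -0.007, -0.013, -0.020, -0.027, -0.033, -0.039, -0.045, -0.049, -0.0506], "tz": [0, 0, 0, 0, 0, 0, 0, 0, 0, 0], "ax": [0, 0, 0, 0, 0, 0, 0, 0, 0, 0], "ay": [0, 0, 0, 0, 0, 0, 0, 0, 0, 0], "az": [3, 8, 13, 18, 23, 29, 35, 40, 44, 46.6], "jaw": [0, 0, 0, 0, 0, 0, 0, 0, 0, 0]}'
python3 steer.py '{"tx": [0, 0, 0, 0], "ty": [0, 0, 0, 0], "tz": [0, 0, 0, 0], "ax": [0, 0, 0, 0], "ay": [0, 0, 0, 0], "az": [0, 0, 0, 0], "jaw": [0, 0, 0, 0]}'
python3 - <<'E'
from h import *
go([.555,-.323,.29],[180,0,59.7])
G=Ro.from_euler("xyz",[180,0,59.8],degrees=True)
for s in(1,-1):
    T=G*Ro.from_rotvec([s*60,0,0],degrees=True);print(s,T.apply([0,0,1]),T.as_euler("xyz",degrees=True))
a=snapshot("scene")
cv2.imwrite("pics/o.png",cv2.resize(a["img"][60:260,110:360],None,fx=3,fy=3))
E
```

```text
t: 12.63
tool_pos: [0.5558, -0.3226, 0.2977]
orientation: [-179.9, 0.1, 59.7]
force: [0.2, -0.5, -3.8]
width: 0.0138
grasp_force: 30.0
t: 12.97
tool_pos: [0.5572, -0.3205, 0.2987]
orientation: [-180.0, -0.0, 60.2]
force: [0.1, -0.2, -3.8]
width: 0.0137
grasp_force: 30.0
t 12.9667 at [ 0.5572 -0.3205  0.2987] [-1.7996e+02 -3.0000e-02  6.0210e+01] q [-10.2  26.3  51.9  78.  -20.5  85.4  10.7] w 0.013731093781380403 F [ 0.1 -0.2 -3.8] 29.999447814188898
shift [-0.0033 -0.0007  0.0087] rotvec [-0.04 -0.03  0.51]
1 [-0.74848393  0.43562805 -0.5       ] [-120.     0.    59.8]
-1 [ 0.74848393 -0.43562805 -0.5       ] [1.20000000e+02 1.27222187e-14 5.98000000e+01]
```

View pics/o.png

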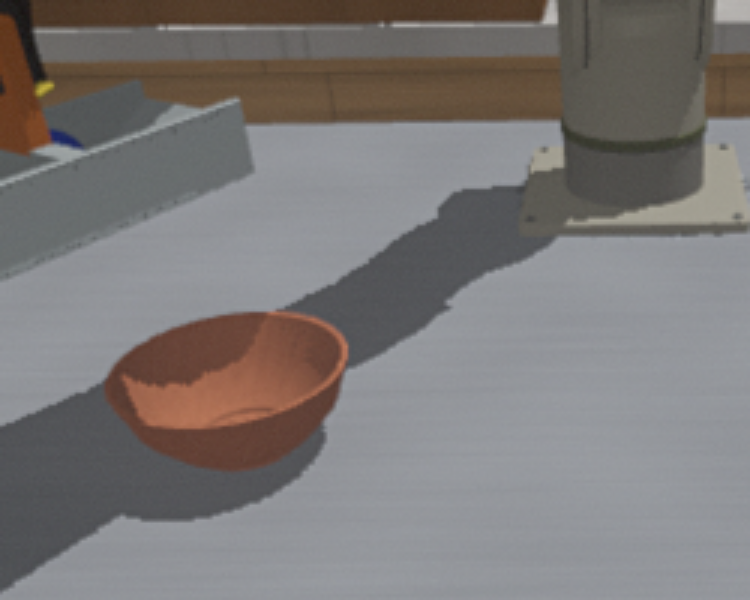

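The picture shows the blue ball's end pointing over the bowl towards the robot, with the bowl undisturbed at (230,390). I lower to z 0.265 and tip slowly about tool x (negative).

```bash
python3 steer.py '{"tx": [-0.001, -0.002, -0.003, -0.003, -0.003, -0.003], "ty": [0, 0, -0.001, -0.001, -0.001, -0.001], "tz": [0.008, 0.018, 0.028, 0.034, 0.034, 0.034], "ax": [0, 0, 0, 0, 0, 0], "ay": [0, 0, 0, 0, 0, 0], "az": [0.2, 0.4, 0.5, 0.5, 0.5, 0.5], "jaw": [0, 0, 0, 0, 0, 0]}'|grep -E "pos|ori"
python3 steer.py '{"tx": [0, 0, 0, 0, 0, 0, 0, 0, 0, 0], "ty": [0, 0, 0, 0, 0, 0, 0, 0, 0, 0], "tz": [0, 0, 0, 0, 0, 0, 0, 0, 0, 0], "ax": [-1.5, -4, -7, -10, -12.5, -15, -17.5, -20, -21.5, -22], "ay": [0, 0, 0, 0, 0, 0, 0, 0, 0, 0], "az": [0, 0, 0, 0, 0, 0, 0, 0, 0, 0], "jaw": [0, 0, 0, 0, 0, 0, 0, 0, 0, 0]}'
python3 -c "
from h import *
go([.555,-.323,.265],[158,0,59.8])"
```

```text
tool_pos: [0.5545, -0.3231, 0.2645]
orientation: [-179.9, 0.0, 59.6]
t: 14.35
tool_pos: [0.554, -0.3233, 0.2653]
orientation: [157.9, -0.1, 59.6]
force: [-0.4, -0.6, -4.2]
width: 0.0137
grasp_force: 30.0
t 14.35 at [ 0.554  -0.3233  0.2653] [ 1.5794e+02 -1.0000e-01  5.9570e+01] q [-27.4   6.7  57.4 102.5  -6.4  52.    1.2] w 0.013658067519445188 F [-0.4 -0.6 -4.2] 30.002567432820797
shift [0.0008 0.0006 0.0005] rotvec [ 0.06 -0.01 -0.26]
```

```bash
python3 steer.py '{"tx": [0, 0, 0, 0, 0, 0, 0, 0, 0, 0], "ty": [0, 0, 0, 0, 0, 0, 0, 0, 0, 0], "tz": [0, 0, 0, 0, 0, 0, 0, 0, 0, 0], "ax": [-1.5, -4, -6.5, -9, -11.5, -14, -16.5, -18.5, -20, -20], "ay": [0, 0, 0, 0, 0, 0, 0, 0, 0, 0], "az": [0, 0, 0, 0, 0, 0, 0, 0, 0, 0], "jaw": [0, 0, 0, 0, 0, 0, 0, 0, 0, 0]}'
python3 -c "
from h import *
go([.555,-.323,.265],[120,0,59.7])"
```

```text
t: 15.18
tool_pos: [0.5535, -0.3238, 0.2643]
orientation: [138.1, -0.0, 59.5]
force: [-0.5, 0.3, -4.2]
width: 0.0138
grasp_force: 30.0
t 15.1833 at [ 0.5535 -0.3238  0.2643] [ 1.3805e+02 -1.0000e-02  5.9490e+01] q [-26.3 -10.   47.2 119.5  26.9  27.6 -26.8] w 0.013848906522499245 F [-0.5  0.3 -4.2] 30.011224939953536
shift [0.0015 0.0011 0.0001] rotvec [-18.05   0.15  -0.14]
```

```bash
python3 steer.py '{"tx": [0, 0, 0, 0, 0, 0, 0, 0], "ty": [0, 0, 0, 0, 0, 0, 0, 0], "tz": [0, 0, 0, 0, 0, 0, 0, 0], "ax": [-2, -4, -6, -8, -9, -9, -9, -9], "ay": [0, 0, 0, 0, 0, 0, 0, 0], "az": [0, 0, 0, 0, 0, 0, 0, 0], "jaw": [0, 0, 0, 0, 0, 0, 0, 0]}'
python3 - <<'E'
from h import *
go([.555,-.323,.265],[120,0,59.7])
a=snapshot("scene")
cv2.imwrite("pics/p.png",cv2.resize(a["img"][60:260,80:330],None,fx=3,fy=3))
E
```

```text
t: 15.85
tool_pos: [0.5547, -0.3242, 0.2655]
orientation: [129.0, 0.0, 59.5]
force: [-0.1, 0.3, -3.7]
width: 0.0137
grasp_force: 30.0
t 15.85 at [ 0.5547 -0.3242  0.2655] [1.2903e+02 1.0000e-02 5.9510e+01] q [-14.9 -10.6  35.9 126.   46.5  16.2 -46.8] w 0.013741954405369284 F [-0.1  0.3 -3.7] 30.013717780821025
shift [ 0.0011 -0.0006  0.0001] rotvec [-9.03  0.17 -0.1 ]
```

View pics/p.png

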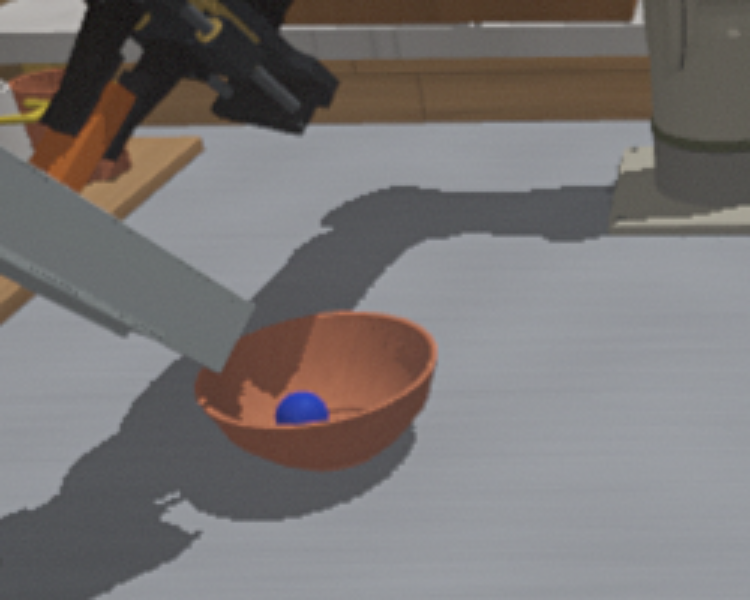

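The blue ball lies in the terracotta bowl at (302,410), and the tray's lip is clear of it. Tip back the same way.

```bash
python3 steer.py '{"tx": [0, 0, 0, 0, 0, 0, 0, 0, 0, 0], "ty": [0, 0, 0, 0, 0, 0, 0, 0, 0, 0], "tz": [0, 0, 0, 0, 0, 0, 0, 0, 0, 0], "ax": [1.5, 4, 7, 10, 13, 16, 19, 22, 25, 27], "ay": [0, 0, 0, 0, 0, 0, 0, 0, 0, 0], "az": [0, 0, 0, 0, 0, 0, 0, 0, 0, 0], "jaw": [0, 0, 0, 0, 0, 0, 0, 0, 0, 0]}'|grep -E "pos|ori"
python3 steer.py '{"tx": [0, 0, 0, 0, 0, 0, 0, 0, 0, 0], "ty": [0, 0, 0, 0, 0, 0, 0, 0, 0, 0], "tz": [0, 0, 0, 0, 0, 0, 0, 0, 0, 0], "ax": [2, 5, 8, 11, 14, 17, 20, 22, 23.5, 24], "ay": [0, 0, 0, 0, 0, 0, 0, 0, 0, 0], "az": [0, 0, 0, 0, 0, 0, 0, 0, 0, 0], "jaw": [0, 0, 0, 0, 0, 0, 0, 0, 0, 0]}'|grep -E "pos|ori|for"
python3 -c "
from h import *
go([.573,-.2047,.30],[180,0,106.3])"
```

```text
tool_pos: [0.5563, -0.3222, 0.2664]
orientation: [156.0, -0.1, 59.8]
tool_pos: [0.5562, -0.3227, 0.2652]
orientation: [-180.0, 0.0, 59.8]
force: [0.2, -0.9, -3.5]
grasp_force: 30.0
t 17.5667 at [ 0.5562 -0.3227  0.2652] [-1.7997e+02  1.0000e-02  5.9770e+01] q [-11.9  28.3  54.7  81.2 -23.   82.1  12.3] w 0.013779403851151496 F [ 0.2 -0.9 -3.5] 29.999423325061798
shift [ 0.1104 -0.0449 -0.0348] rotvec [-3.000e-02 -0.000e+00 -4.653e+01]
```

```bash
python3 steer.py '{"tx": [0.006, 0.016, 0.029, 0.043, 0.057, 0.071, 0.085, 0.098, 0.107, 0.1104], "ty": [-0.003, -0.007, -0.012, -0.018, -0.023, -0.029, -0.034, -0.040, -0.044, -0.0449], "tz": [-0.006, -0.015, -0.025, -0.033, -0.035, -0.035, -0.035, -0.035, -0.035, -0.035], "ax": [0, 0, 0, 0, 0, 0, 0, 0, 0, 0], "ay": [0, 0, 0, 0, 0, 0, 0, 0, 0, 0], "az": [-3, -8, -13, -18, -23, -29, -35, -40, -44, -46.5], "jaw": [0, 0, 0, 0, 0, 0, 0, 0, 0, 0]}'
python3 -c "
from h import *
go([.589,-.088,.3],[180,0,152.3])"
```

```text
t: 18.4
tool_pos: [0.573, -0.2026, 0.3006]
orientation: [179.9, -0.0, 106.6]
force: [-0.3, 0.3, -3.3]
width: 0.0141
grasp_force: 30.0
t 18.4 at [ 0.573  -0.2026  0.3006] [ 1.7985e+02 -4.0000e-02  1.0658e+02] q [-20.3  18.9  46.   83.6 -13.7  83.2  42.4] w 0.014116835725692788 F [-0.3  0.3 -3.3] 29.999625007621944
shift [0.1052 0.048  0.0008] rotvec [ 1.500e-01  2.000e-02 -4.573e+01]
```

```bash
python3 steer.py '{"tx": [0.006, 0.016, 0.028, 0.042, 0.056, 0.070, 0.083, 0.095, 0.103, 0.1052], "ty": [0.003, 0.007, 0.013, 0.019, 0.025, 0.031, 0.037, 0.043, 0.047, 0.048], "tz": [0, 0, 0, 0, 0, 0, 0, 0, 0, 0], "ax": [0, 0, 0, 0, 0, 0, 0, 0, 0, 0], "ay": [0, 0, 0, 0, 0, 0, 0, 0, 0, 0], "az": [-3, -8, -13, -18, -23, -29, -35, -40, -44, -45.7], "jaw": [0, 0, 0, 0, 0, 0, 0, 0, 0, 0]}'|grep pos
python3 -c "
from h import *
go([.605,.03,.3],[180,0,198.7])"
```

```text
tool_pos: [0.5896, -0.0883, 0.3004]
t 19.2333 at [ 0.5896 -0.0883  0.3004] [1.7988e+02 5.0000e-02 1.5224e+02] q [-25.   15.4  36.2  85.1  -9.2  82.4  73.7] w 0.013560696883849838 F [-0.3 -0.  -4.1] 29.999789739958942
shift [0.0414 0.1118 0.0006] rotvec [  0.09   0.09 -46.46]
```

```bash
python3 steer.py '{"tx": [0.002, 0.006, 0.011, 0.016, 0.021, 0.026, 0.031, 0.036, 0.040, 0.0414], "ty": [0.006, 0.016, 0.029, 0.043, 0.057, 0.071, 0.085, 0.099, 0.108, 0.1118], "tz": [0, 0, 0, 0, 0, 0, 0, 0, 0, 0], "ax": [0, 0, 0, 0, 0, 0, 0, 0, 0, 0], "ay": [0, 0, 0, 0, 0, 0, 0, 0, 0, 0], "az": [-3, -8, -13, -18, -23, -29, -35, -40, -44, -46], "jaw": [0, 0, 0, 0, 0, 0, 0, 0, 0, 0]}'|grep -E "pos|ori"
python3 steer.py '{"tx": [0, 0, 0, 0, 0, 0, 0, 0, 0, 0], "ty": [0, 0, 0, 0, 0, 0, 0, 0, 0, 0], "tz": [0.005, 0.015, 0.03, 0.05, 0.07, 0.09, 0.11, 0.13, 0.145, 0.155], "ax": [0, 0, 0, 0, 0, 0, 0, 0, 0, 0], "ay": [0, 0, 0, 0, 0, 0, 0, 0, 0, 0], "az": [0, 0, 0, 0, 0, 0, 0, 0, 0, 0], "jaw": [0, 0, 0, 0, 0, 0, 0, 0, 0, 0]}'|grep -E "pos|ori|for"
python3 steer.py '{"tx": [0, 0, 0, 0, 0, 0], "ty": [0, 0, 0, 0, 0, 0], "tz": [0.01, 0.02, 0.028, 0.032, 0.032, 0.032], "ax": [0, 0, 0, 0, 0, 0], "ay": [0, 0, 0, 0, 0, 0], "az": [0, 0, 0, 0, 0, 0], "jaw": [0, 0, 0, 0, 0, 0]}'
python3 - <<'E'
from h import *
go([.605,.03,.097],[180,0,198.7])
a=snapshot("scene")
cv2.imwrite("pics/e.png",cv2.resize(a["img"][120:290,130:430],None,fx=2.5,fy=2.5))
E
```

```text
tool_pos: [0.6054, 0.029, 0.3002]
orientation: [180.0, 0.1, -161.9]
tool_pos: [0.6039, 0.0259, 0.1425]
orientation: [-180.0, -0.1, -162.4]
force: [-1.0, 0.2, -3.2]
grasp_force: 30.0
t: 21.4
tool_pos: [0.6053, 0.027, 0.1133]
orientation: [-180.0, 0.0, -162.2]
force: [0.1, 0.7, -2.8]
width: 0.0136
grasp_force: 30.0
t 21.4 at [0.6053 0.027  0.1133] [-1.8000e+02  2.0000e-02 -1.6222e+02] q [-26.6  23.7  24.7  96.6 -10.9  62.  109.2] w 0.01362743967763407 F [ 0.1  0.7 -2.8] 29.99961332883686
shift [-0.0006  0.0029  0.0163] rotvec [-0.    0.02 -0.92]
```

View pics/e.png

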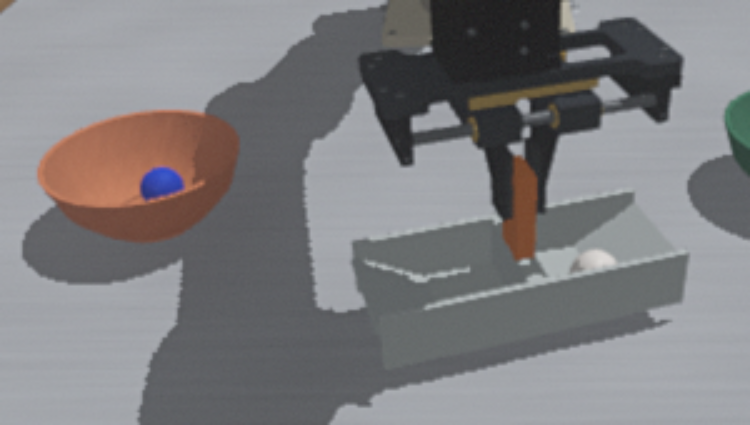

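The blue ball is in the bowl (162,187) and the white ball in the right bay (597,265). The tray hangs just above the table and looks level. I lower the rest while watching the force.

```bash
python3 steer.py '{"tx": [0, 0, 0, 0, 0], "ty": [0, 0, 0, 0, 0], "tz": [0.004, 0.008, 0.011, 0.011, 0.011], "ax": [0, 0, 0, 0, 0], "ay": [0, 0, 0, 0, 0], "az": [0, 0, 0, 0, 0], "jaw": [0, 0, 0, 0, 0]}'|grep -E "pos|for"
python3 steer.py '{"tx": [0, 0, 0], "ty": [0, 0, 0], "tz": [0.002, 0.002, 0.002], "ax": [0, 0, 0], "ay": [0, 0, 0], "az": [0, 0, 0], "jaw": [0, 0, 0]}'|grep -E "pos|for"
```

```text
tool_pos: [0.6049, 0.027, 0.1018]
force: [0.7, 0.4, -4.0]
grasp_force: 30.0
tool_pos: [0.6051, 0.027, 0.1]
force: [0.4, 1.0, -3.9]
grasp_force: 30.0
```

```bash
python3 steer.py '{"tx": [0, 0, 0], "ty": [0, 0, 0], "tz": [0.002, 0.002, 0.002], "ax": [0, 0, 0], "ay": [0, 0, 0], "az": [0, 0, 0], "jaw": [0, 0, 0]}'|grep -E "pos|for"
python3 steer.py '{"tx": [0, 0, 0], "ty": [0, 0, 0], "tz": [0.0015, 0.0015, 0.0015], "ax": [0, 0, 0], "ay": [0, 0, 0], "az": [0, 0, 0], "jaw": [0, 0, 0]}'|grep -E "pos|for"
```

```text
tool_pos: [0.605, 0.027, 0.0979]
force: [-0.6, -0.4, -4.0]
grasp_force: 30.0
tool_pos: [0.6053, 0.0271, 0.097]
force: [-1.8, -0.5, 2.9]
grasp_force: 30.0
```

Touchdown. Open, retreat upwards, and check.

```bash
python3 steer.py '{"tx": [0, 0, 0, 0, 0, 0, 0, 0, 0, 0], "ty": [0, 0, 0, 0, 0, 0, 0, 0, 0, 0], "tz": [0, 0, 0, 0, 0, 0, 0, 0, 0, 0], "ax": [0, 0, 0, 0, 0, 0, 0, 0, 0, 0], "ay": [0, 0, 0, 0, 0, 0, 0, 0, 0, 0], "az": [0, 0, 0, 0, 0, 0, 0, 0, 0, 0], "jaw": [0.06, 0.06, 0.06, 0.06, 0.06, 0.06, 0.06, 0.06, 0.06, 0.06]}'|grep -E "pos|for|wid"
python3 steer.py '{"tx": [0, 0, 0, 0, 0, 0, 0, 0, 0, 0], "ty": [0, 0, 0, 0, 0, 0, 0, 0, 0, 0], "tz": [-0.01, -0.03, -0.06, -0.09, -0.12, -0.15, -0.16, -0.16, -0.16, -0.16], "ax": [0, 0, 0, 0, 0, 0, 0, 0, 0, 0], "ay": [0, 0, 0, 0, 0, 0, 0, 0, 0, 0], "az": [0, 0, 0, 0, 0, 0, 0, 0, 0, 0], "jaw": [0.06, 0.06, 0.06, 0.06, 0.06, 0.06, 0.06, 0.06, 0.06, 0.06]}'
python3 - <<'E'
from h import *
a=snapshot("scene")
cv2.imwrite("pics/f.png",cv2.resize(a["img"][120:290,130:430],None,fx=2.5,fy=2.5))
E
```

```text
tool_pos: [0.6052, 0.0271, 0.0965]
force: [0.2, 0.4, 1.3]
width: 0.0592
grasp_force: 0.0
t: 24.28
tool_pos: [0.6045, 0.0271, 0.2554]
orientation: [180.0, -0.1, -162.2]
force: [0.5, 0.7, -0.3]
width: 0.06
grasp_force: 0.0
```

View pics/f.png

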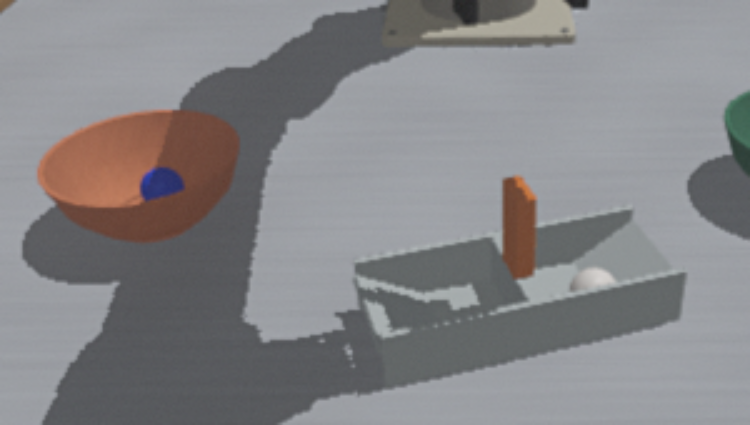

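The tray stands upright on the table with the white ball in it (593,280), the blue ball is in the bowl (162,187), and the gripper is clear.

```bash
python3 -c "
from plant import manip, ticket, snapshot
print(ticket.close_job())"
```

```text
the job is handed in; nothing more can be done
None
```

I handed the job in at about 24 s of robot time: the last picture shows the blue ball in the terracotta bowl, the white ball still in the tray, and the tray upright on the table and released; the hand-in returned no verdict, and I had to set the tray down and regrasp it once after a poor first grip.

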